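# Push a carton through the size gate

## Robot

A 6-joint arm with a two-finger parallel gripper is mounted at the origin on the work surface. World frame = base frame: x ahead of the robot, y to its left, z up, the work surface at z = 0. Lengths are in m, angles in rad, forces in N, time in s.
With the tool pointing down it reaches from about 0.4 to 0.925 m from the base axis. Payload 3.4 kg.
Tool frame: the origin (TCP) lies on the centre line of the jaws, within the pads' length; the fingertips stand 11 mm ahead of it and the grasp point (between the pads) lies 8 mm behind it; y points along the fingers, z is the direction in which the jaws open and shut, and the axes are right-handed (so a half turn about y gives the same grasp; the last joint's range is limited). The gripper opens to 85 mm and grips with 20 to 120 N. Pads are 22 mm wide; open, the fingers measure 114 mm over their backs; the gripper's body (76 mm by 85 mm) begins 54 mm behind the grasp point. The pads swing forward as they close: fully open they stand 13 mm farther back than shut.
Start: joints at [-1.29, 0.307, 1.506, -0, 1.328, -0.073], TCP at [0.2, -0.539, 0.242] pointing down, gripper open.
Joint ranges: [-3.12, 3.12], [-1.05, 2.28], [0.14, 2.33], [-1.42, 4.57], [0.1, 2.73], [-2.68, 2.68]. Speed limits (rad/s): [2.57, 2.57, 3.14, 3.14, 3.14, 3.14].

## Interface

Orientations are given as a unit quaternion [x, y, z, w].
In Python, from cell import env gives the robot as it stands.
- The arm moves only by the tool play_rows, never from a script. Its argument "steps" is a list of rows, each a list of 5 numbers: the opening, from 0 (shut) to 1 (fully open), then the shift along the tool's x, y, z in mm, then the turn about the tool's y in degrees. In form: [[fingers, tx, ty, tz, turn], ...]. A call has 1 to 10 rows; each row is the pose to reach, as a shift and turn from the pose measured when the call began, along the tool's axes at that moment; what a row does not reach only later rows make up. A row lasts 1/12 s, in which the tool goes at most 41.7 mm and 7.16 degrees, less where a joint would pass 70% of its speed; a pose out of reach is approached as far as the arm can. A call with a gripper value outside its range is refused whole. The fingers move at their own pace and stop on an object; the grip force is fixed at half the most. Time passes only in rows, so rows that repeat a pose let the fingers close. It gives the time, the measured TCP pose, the force and the opening at its end, in the units of the state.
- env.observe(): the state, without advancing time (a new reading comes with each control period).
- env.grab_frame(name): name is "scene" or "top" or "wrist"; returns the picture (384x512x3 uint8, blue, green, red); there is no depth.
- env.get_calibration(name): a dict with "camera_matrix" (3x3 intrinsics, pixels), "D" ([k1, k2, p1, p2, k3] as OpenCV has them; the pictures are not rectified), "rvec" (rotation vector, rad) and "tvec" (3), from world to camera coordinates, as OpenCV has them; the wrist camera has in their place "T_tool_cam" (4x4, takes a point from camera to tool coordinates, whose origin is the TCP and whose axes are the tool frame's). Camera axes: x right, y down, z forward; pixel columns grow to the right and rows downward; lengths in m; the calibration is good to about 2 mm. A picture is of the moment at which its call begins: read the wrist's pose just before it. get_calibration takes no time and is no camera call.
- env.hand_in(): hands the job in, once; it reports no verdict.
The state is a dict: "time_s": time; "joints": joint angles; "joint_vel": joint speeds; "effort": joint torques, N m; "position": TCP position; "eef_rot": TCP orientation; "wrist_force": force on the tool from outside, world axes, zero at the start; "ft_torque": the same for the moment, N m; "width": opening from 0.0 (shut) to 1.0 (fully open).
Only numpy, scipy, OpenCV 4.12 (cv2) and the standard library are available. Lean on these libraries where they do the work, as an engineer would, in place of code of your own. Each camera call takes 0.05 s, during which the arm holds its last target.

## Task

Slide the carton with the green label across the packing bench, through the gap between the two yellow posts, until it lies flat and wholly inside the yellow tape rectangle beyond them. Only push it with the fingers: do not lift or tip it, and leave the other carton, the bottle, the tape roll and the green bin where they are.

Things in the scene. Friction and masses are not known exactly. Their poses are not given: they have to be found in the camera images.
- carton: the carton to push: closed flat cardboard box, 70 (its x) by 100 (its y) by 35 mm high, about 0.25 kg, lying loose, white label with a GREEN block on top. Origin: centre of its underside. It starts on the robot's right of the gate, its y within 0.35 rad of the robot's left-right line; sliding takes about 1 to 5 N
- gate: size gate fixed to the bench: two round yellow posts, black band, 40 mm diameter, 45 mm high, axes at its x = -58 and +58 mm: a clear gap of 76 mm. Beside each post a foot plate 3 mm high reaches out to 96 mm in x, 60 mm long in y. Origin: bench surface midway between the posts. The passage runs along its y: carton starts on the -y side, bay on the +y side (robot's left). Yaw within 0.2 rad
- bay (a point): centre of the yellow tape rectangle on the bench beyond the gate, 155 mm along the gate's +y from the gate's origin, axes as the gate's. The tape is flat (no step) and 8 mm wide; inside the tape the rectangle is 110 mm (x) by 150 mm (y)
- other_carton: another carton of the same size and shape, but with a BLUE block on its label: leave alone. Origin: centre of its underside
- spray_bottle: white bottle with a blue cap, 60 mm diameter, 150 mm high, standing: leave alone. Origin: centre of its underside
- tape_roll: amber roll of packing tape lying flat, 90 mm diameter, 48 mm high: leave alone. Origin: centre of its underside
- green_bin: open green plastic bin, 90 by 130 mm (x by y), 50 mm high: leave alone. Origin: centre of its underside
- corner0 (a point): bottom corner of the carton at its -x,-y (35 and 50 mm from the carton's origin)
- corner1 (a point): bottom corner of the carton at its +x,-y (35 and 50 mm from the carton's origin)
- corner2 (a point): bottom corner of the carton at its +x,+y (35 and 50 mm from the carton's origin)
- corner3 (a point): bottom corner of the carton at its -x,+y (35 and 50 mm from the carton's origin)

How it is judged:
By the outcome, as a careful person would: the job done as asked, in the order asked, and still so for the second after the job is handed in, with the robot touching nothing.
It also fails if it takes over 72 s, if anything falls off the work surface, if the arm or the gripper's body presses on something with over 40 N, if the wrist force passes 120 N, or if a joint passes its speed limit or range.

## Working session

There is one attempt and no reset: what is moved stays moved. The work goes in short steps, Python scripts to look and compute and a tool call to move; the robot and the scene stay as the last step left them, time stands still between calls to the robot, and variables do not carry over. Pictures are saved under pics/ and viewed, and the job is handed in when it is done.

Besides the shell and the picture viewer there is one more tool, called after "Request:" as name([rows], argument=value, ...), one row to a line, values as JSON. play_rows: Moves the arm, as the interface text tells. Its arguments: {"type":"object","properties":{"steps":{"type":"array","items":{"type":"array","items":{"type":"number"}}}},"required":["steps"]}

```bash
mkdir -p pics; ls
python3 - <<'E'
from cell import env
import cv2
s=env.observe(); print(s)
for n in ("scene","top"):
    cv2.imwrite(f"pics/{n}0.png",env.grab_frame(n)); print(n,env.get_calibration(n))
print(env.get_calibration("wrist"))
E
```

```text
pics
{'time_s': 0.0, 'joints': array([-1.28950726e+00,  3.07556000e-01,  1.50767824e+00,  6.48898465e-06,
        1.32837927e+00, -7.34946832e-02]), 'joint_vel': array([-0.00056092, -0.00015157,  0.00076013, -0.00031959,  0.00146008,
        0.00082121]), 'effort': array([-6.62631901e-04, -4.57560968e+01, -2.51917559e+01, -1.04873618e-04,
        1.32007449e-02, -9.90749669e-06]), 'position': array([ 0.19954286, -0.53854942,  0.24138891]), 'eef_rot': array([-0.12484945,  0.69672095, -0.69529924,  0.12470568]), 'wrist_force': array([ 0.76989303,  0.07837174, -1.0380108 ]), 'ft_torque': array([ 0.02087706, -0.00868537,  0.03336468]), 'width': 0.997057575649857}
scene {'camera_matrix': array([[464.94797857,   0.        , 258.23792907],
       [  0.        , 464.94797857, 190.17769763],
       [  0.        ,   0.        ,   1.        ]]), 'D': array([-0.05506839,  0.        ,  0.        ,  0.        ,  0.        ]), 'rvec': array([ 1.28248653,  2.27716569, -0.9122512 ]), 'tvec': array([ 0.40961414, -0.30310502,  1.3401888 ])}
top {'camera_matrix': array([[481.38599315,   0.        , 249.
[... 213 characters left out ...]
6857106, -2.1897268 ,  0.10174263]), 'tvec': array([-0.09727303,  0.59149461,  1.2742727 ])}
{'camera_matrix': array([[277.35969815,   0.        , 260.84164095],
       [  0.        , 277.35969815, 190.75491727],
       [  0.        ,   0.        ,   1.        ]]), 'D': array([-0.05768752,  0.        ,  0.        ,  0.        ,  0.        ]), 'T_tool_cam': array([[-2.71899012e-04,  9.50151606e-01,  3.11788151e-01,
        -8.07395837e-02],
       [-7.19971112e-04, -3.11788267e-01,  9.50151334e-01,
        -1.31144582e-01],
       [ 9.99999704e-01,  3.38667476e-05,  7.68856631e-04,
         4.01079624e-04],
       [ 0.00000000e+00,  0.00000000e+00,  0.00000000e+00,
         1.00000000e+00]])}
```

View pics/top0.png

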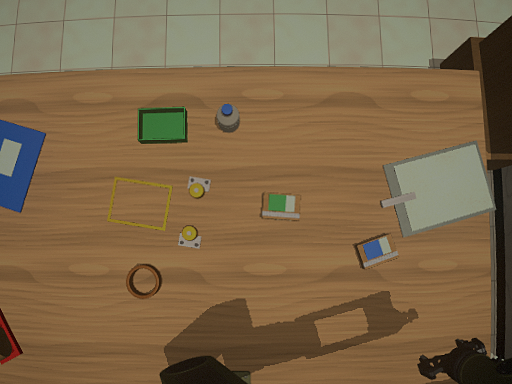

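View pics/scene0.png

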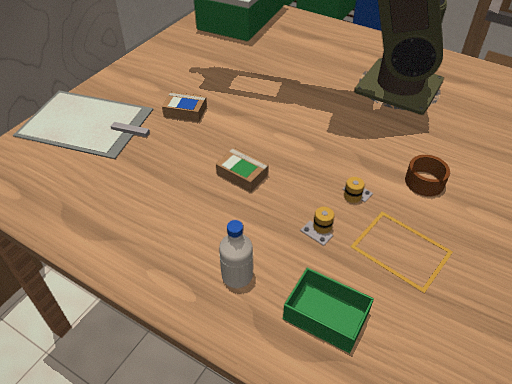

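```bash
cat > h.py <<'E'
import cv2,numpy as np
from cell import env
def ray(cam,px,z):
    c=env.get_calibration(cam)
    R,_=cv2.Rodrigues(c["rvec"]);t=c["tvec"]
    p=cv2.undistortPoints(np.array(px,float).reshape(-1,1,2),c["camera_matrix"],c["D"]).reshape(-1,2)
    d=np.c_[p,np.ones(len(p))]@R
    o=-R.T@t
    return o+d*((z-o[2])/d[:,2])[:,None]
E
python3 - <<'E'
import cv2
a=cv2.imread('pics/top0.png')
cv2.imwrite('pics/t_z1.png',cv2.resize(a[165:255,95:215],None,fx=6,fy=6,interpolation=cv2.INTER_CUBIC))
cv2.imwrite('pics/t_z2.png',cv2.resize(a[180:230,250:315],None,fx=10,fy=10,interpolation=cv2.INTER_CUBIC))
b=cv2.imread('pics/scene0.png')
cv2.imwrite('pics/s_z2.png',cv2.resize(b[140:200,205:285],None,fx=9,fy=9,interpolation=cv2.INTER_CUBIC))
E
```

```text
(no output)
```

View pics/t_z1.png

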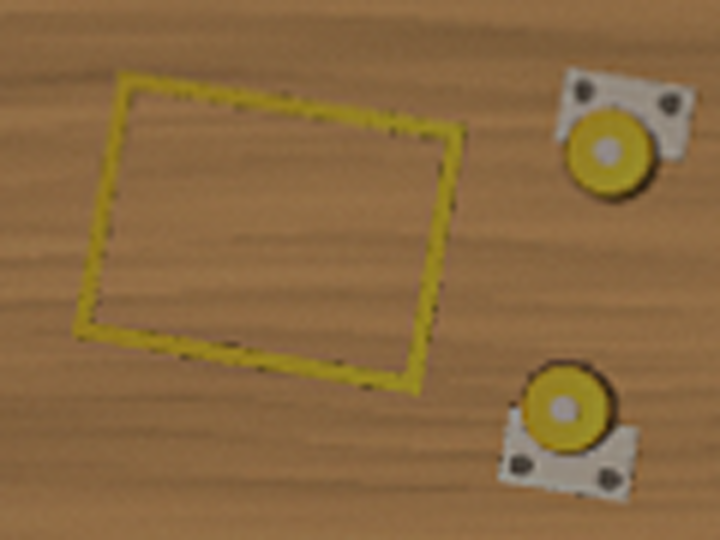

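View pics/t_z2.png

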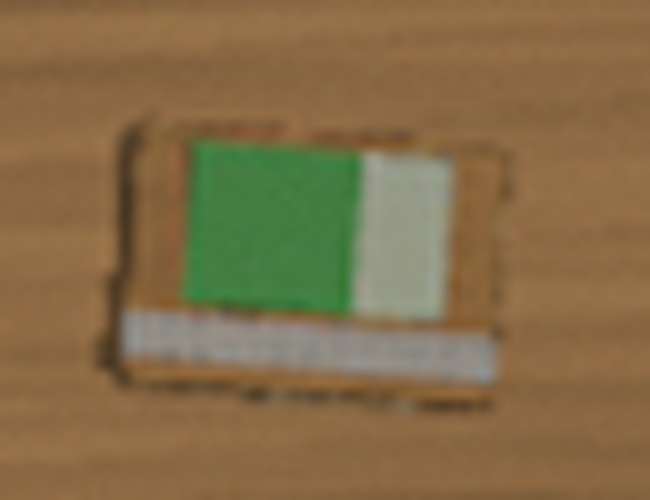

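View pics/s_z2.png

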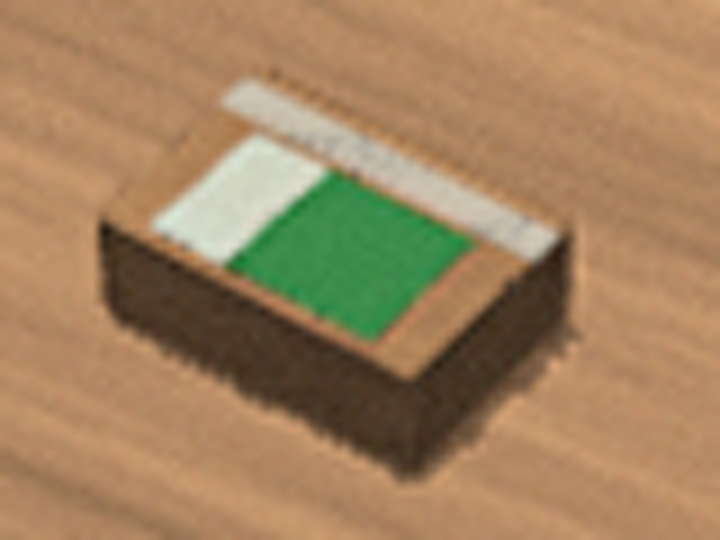

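```bash
cat > m0.py <<'E'
from h import *
def z(p,s,o): return (np.array(p,float)+.5)/s-.5+np.array(o)
np.set_printoptions(precision=4,suppress=True)
def box(P):
    P=P[:,:2]; c=P.mean(0); (cc,wh,a)=cv2.minAreaRect((P*1000).astype(np.float32)); print(P,'c',c,'rect',cc,wh,a)
box(ray('top',z([(142,122),(503,148),(495,388),(120,370)],10,(250,180)),.035))
box(ray('scene',z([(103,222),(408,380),(572,235),(262,72)],9,(205,140)),.035))
posts=ray('top',z([(608,152),(565,408)],6,(95,165)),.045)
print('posts',posts)
print('tape'); box(ray('top',z([(125,80),(458,132),(415,385),(83,330)],6,(95,165)),0))
a=cv2.imread('pics/scene0.png');hsv=cv2.cvtColor(a,cv2.COLOR_BGR2HSV)
g=posts[:,:2].mean(0);d=posts[0,:2]-posts[1,:2];print('gate',g,np.linalg.norm(d),'yaw',np.arctan2(d[1],d[0]))
u=d/np.linalg.norm(d);print('bay',g+.155*np.array([-u[1],u[0]]))
print('others');print(ray('top',[(375,251),(143,281)],.04),ray('top',[(227,110)],.15),ray('top',[(162,125)],.05))
E
python3 m0.py; python3 -c "
import cv2
b=cv2.imread('pics/scene0.png')
cv2.imwrite('pics/s_z1.png',cv2.resize(b[165:300,290:460],None,fx=4,fy=4,interpolation=cv2.INTER_CUBIC))"
```

```text
[[ 0.5897 -0.1425]
 [ 0.5818 -0.2396]
 [ 0.5173 -0.2363]
 [ 0.5233 -0.1358]] c [ 0.553  -0.1886] rect (553.62353515625, -188.02796936035156) (100.6245346069336, 66.77041625976562) 86.626708984375
[[ 0.5821 -0.2393]
 [ 0.5898 -0.1441]
 [ 0.5246 -0.136 ]
 [ 0.5131 -0.2366]] c [ 0.5524 -0.189 ] rect (553.0560913085938, -190.23623657226562) (101.22145080566406, 68.8333969116211) 83.45756530761719
posts [[0.5955 0.0387 0.045 ]
 [0.4821 0.058  0.045 ]]
tape
[[0.6356 0.2703]
 [0.6096 0.113 ]
 [0.4932 0.1326]
 [0.5192 0.2888]] c [0.5644 0.2012] rect (564.3665771484375, 201.27589416503906) (159.5247039794922, 118.10472869873047) 80.61911010742188
gate [0.5388 0.0483] 0.11506127913668565 yaw -0.1684450420052252
bay [0.5648 0.2011]
others
[[ 0.4266 -0.4401  0.04  ]
 [ 0.3535  0.1821  0.04  ]] [[ 0.7852 -0.0494  0.15  ]] [[0.7725 0.1309 0.05  ]]
```

View pics/s_z1.png

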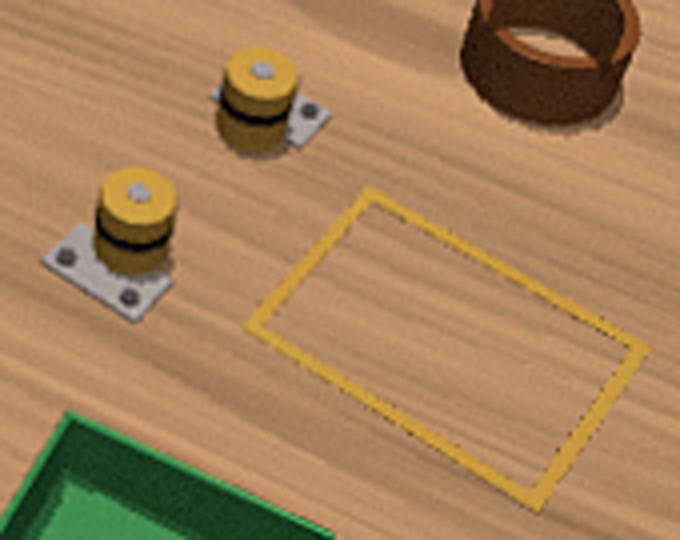

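```bash
cat >> h.py <<'E'
from scipy.spatial.transform import Rotation as Ro
def pose():
    s=env.observe(); return s, np.array(s["position"]), Ro.from_quat(s["eef_rot"]).as_matrix()
def to(x,y,z,zdir=None):
    """shift in tool mm and turn deg. zdir= wanted angle (world, rad) of tool z axis in xy, mod pi"""
    s,p,R=pose()
    sh=R.T@(np.array([x,y,z])-p)*1000
    a=np.arctan2(R[1,2],R[0,2])
    t=0
    if zdir is not None:
        d=(zdir-a+np.pi/2)%np.pi-np.pi/2
        t=-d   # tool y is down
    print('pos',p.round(4),'zang',round(a,4),'xang',round(np.arctan2(R[1,0],R[0,0]),4),'down',R[2,1].round(4),'F',s['wrist_force'].round(1),'w',round(s['width'],2),'t',round(s['time_s'],2),'j6',s['joints'][5].round(2))
    print('shift',sh.round(1),'turn',np.degrees(t).round(1))
E
python3 -c "
from h import *
to(.655,-.195,.10,np.pi/2-.168)
_,p,R=pose();print(R.round(3))"
```

```text
pos [ 0.1996 -0.5386  0.2414] zang -1.216 xang -2.7868 down -1.0 F [-0.5  1.2  0.4] w 1.0 t 0.1 j6 -0.07
shift [-546.4  141.8 -163.7] turn 30.0
[[-0.938 -0.001  0.347]
 [-0.347  0.002 -0.938]
 [-0.    -1.    -0.002]]
```

Request:
play_rows([
  [0.5,-273,60,-82,15],
  [0.5,-546,142,-164,30],
  [0.5,-546,142,-164,30],
  [0.5,-546,142,-164,30],
  [0.5,-546,142,-164,30],
  [0.5,-546,142,-164,30],
  [0.5,-546,142,-164,30],
  [0.5,-546,142,-164,30],
  [0.5,-546,142,-164,30],
  [0.5,-546,142,-164,30],
])

```text
time_s: 0.93
position: [0.5153, -0.2995, 0.1434]
eef_rot: [0.059, 0.705, -0.704, -0.06]
wrist_force: [-0.1, -1.8, 0.0]
width: 0.5
```

```bash
python3 -c "
from h import *
to(.655,-.195,.10,np.pi/2-.168)"
```

```text
pos [ 0.5153 -0.2995  0.1434] zang -1.7395 xang 2.9729 down -1.0 F [-0.1 -1.8  0. ] w 0.5 t 0.93 j6 1.14
shift [-120.2   43.5 -126.4] turn -0.0
```

Request:
play_rows([
  [0.5,-40,14,-42,0],
  [0.5,-80,29,-84,0],
  [0.5,-120,43,-126,0],
  [0.5,-120,43,-126,0],
  [0.5,-120,43,-126,0],
  [0.5,-120,43,-126,0],
  [0.5,-120,43,-126,0],
])

```text
time_s: 1.52
position: [0.6544, -0.1946, 0.0993]
eef_rot: [0.057, 0.705, -0.704, -0.06]
wrist_force: [-0.4, -0.1, -0.3]
width: 0.498
```

```bash
python3 -c "
from h import *
to(.655,-.195,.022,np.pi/2-.168)
cv2.imwrite('pics/w1.png',env.grab_frame('wrist'))
cv2.imwrite('pics/t1.png',env.grab_frame('top'))"
```

```text
pos [ 0.6544 -0.1946  0.0993] zang -1.7374 xang 2.975 down -1.0 F [-0.4 -0.1 -0.3] w 0.5 t 1.52 j6 1.39
shift [-0.9 77.3  0.5] turn 0.1
```

View pics/w1.png

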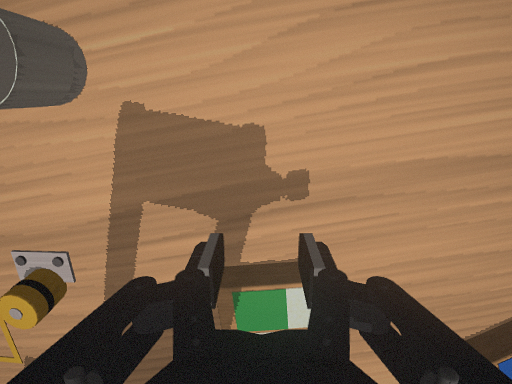

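View pics/t1.png

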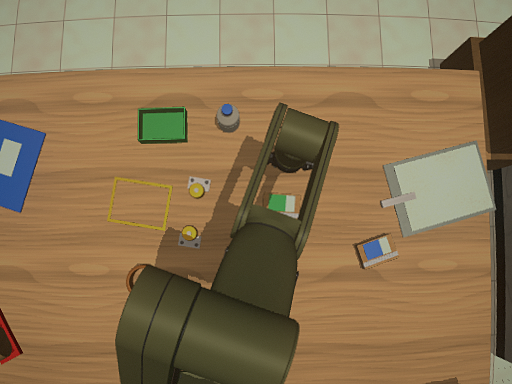

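Request:
play_rows([
  [0.5,0,30,5,0],
  [0.5,0,60,11,0],
  [0.5,0,77,11,0],
  [0.5,0,77,11,0],
  [0.5,0,77,11,0],
  [0.5,15,77,11,0],
  [0.5,30,77,11,0],
  [0.5,40,77,11,0],
  [0.5,45,77,11,0],
  [0.5,48,77,11,0],
])

```text
time_s: 2.45
position: [0.6041, -0.1992, 0.0251]
eef_rot: [0.06, 0.705, -0.704, -0.06]
wrist_force: [0.4, -1.1, 0.7]
width: 0.5
```

```bash
cat >> h.py <<'E'
G=np.array([.5388,.0483]);gy=-.168
U=np.array([np.cos(gy),np.sin(gy)]);V=np.array([-U[1],U[0]])
def g(p): p=np.atleast_2d(p)[:,:2]-G; return np.c_[p@U,p@V]*1000
def wray(px,z):
    s,p,R=pose(); c=env.get_calibration('wrist');T=c['T_tool_cam']
    q=cv2.undistortPoints(np.array(px,float).reshape(-1,1,2),c["camera_matrix"],c["D"]).reshape(-1,2)
    d=np.c_[q,np.ones(len(q))]@T[:3,:3].T@R.T
    o=p+R@T[:3,3]
    return o+d*((z-o[2])/d[:,2])[:,None]
def st():
    s,p,R=pose();print('tcp gate mm',g(p).round(1),'z',p[2].round(4),'tool x vs gate x',((np.arctan2(R[1,0],R[0,0])-gy+np.pi)%(2*np.pi)-np.pi).round(3),'F',s['wrist_force'].round(1),'t',round(s['time_s'],2))
E
python3 -c "
from h import *
st()
cv2.imwrite('pics/w2.png',env.grab_frame('wrist'))"
```

```text
tcp gate mm [[ 105.7 -233.1]] z 0.0251 tool x vs gate x 3.14 F [ 0.4 -1.1  0.7] t 2.45
```

View pics/w2.png

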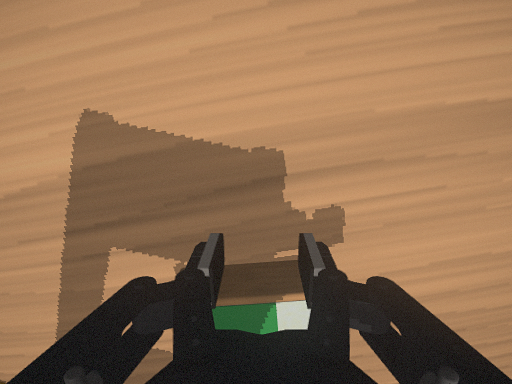

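Request:
play_rows([
  [0.5,5,3,0,0],
  [0.5,10,5,0,0],
  [0.5,15,5,0,0],
  [0.5,20,5,0,0],
  [0.5,25,5,0,0],
  [0.5,30,5,0,0],
  [0.5,35,5,0,0],
  [0.5,40,5,0,0],
  [0.5,45,5,0,0],
  [0.5,50,5,0,0],
])

```text
time_s: 3.33
position: [0.5546, -0.1906, 0.0201]
eef_rot: [0.06, 0.705, -0.704, -0.06]
wrist_force: [4.2, -1.1, 3.3]
width: 0.503
```

```bash
python3 -c "
from h import *
st()
cv2.imwrite('pics/w3.png',env.grab_frame('wrist'))
a=env.grab_frame('top');cv2.imwrite('pics/t3.png',a)
b=env.grab_frame('scene');cv2.imwrite('pics/s3.png',b)
cv2.imwrite('pics/c3.png',np.hstack([cv2.resize(a[160:260,160:340],(360,200)),cv2.resize(b[100:260,180:420],(360,240))[:200]]))"
```

```text
tcp gate mm [[  55.6 -232.9]] z 0.0201 tool x vs gate x 3.14 F [ 4.2 -1.1  3.3] t 3.33
```

View pics/s3.png

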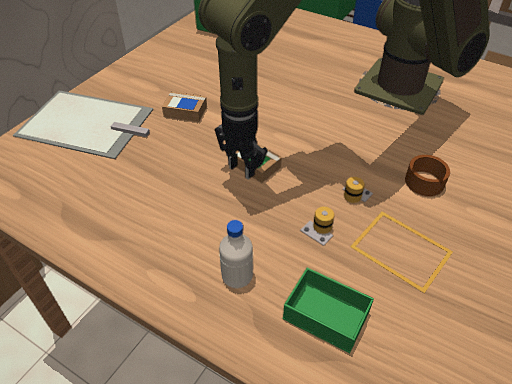

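View pics/w3.png

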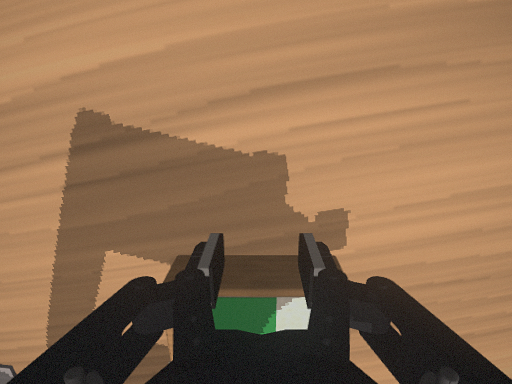

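```bash
python3 -c "
from h import *
a=cv2.imread('pics/w3.png')
print(g(wray([(225,256),(295,256)],0)).round(1), g(wray([(230,296),(295,296)],.035)).round(1))
cv2.imwrite('pics/w3z.png',cv2.resize(a[225:350,150:370],None,fx=3.5,fy=3.5,interpolation=cv2.INTER_CUBIC))"
```

```text
[[  42.4 -210.4]
 [  42.4 -254. ]] [[  40.6 -217.1]
 [  40.6 -250.1]]
```

View pics/w3z.png

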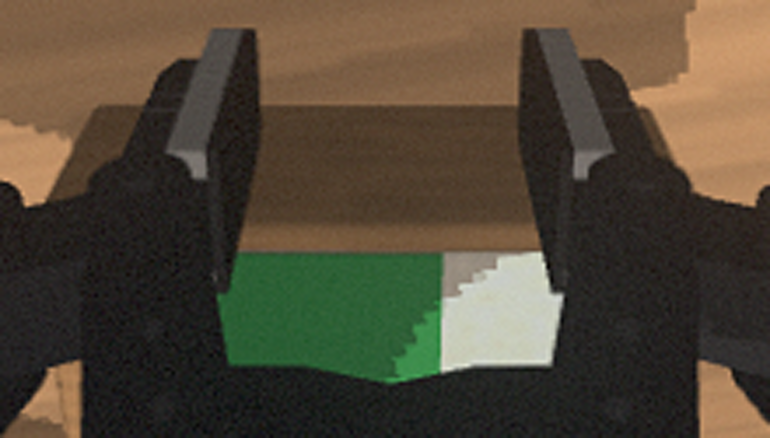

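```bash
python3 -c "
from h import *
print(g(wray([(225,255),(178,255),(340,255)],0)).round(1), g(wray([(230,288)],.035)).round(1))"
```

```text
[[  43.1 -210.5]
 [  42.9 -181. ]
 [  42.9 -282.1]] [[  45.5 -217.3]]
```

Request:
play_rows([
  [0.5,3,0,0,0],
  [0.5,6,0,0,0],
  [0.5,8,0,0,0],
  [0.5,9.5,0,0,0],
  [0.5,9.5,0,0,0],
  [0.5,9.5,0,0,0],
  [0.5,0,0,0,0],
  [0.5,-25,0,0,0],
  [0.5,-50,0,0,0],
  [0.5,-50,-40,0,0],
])

```text
time_s: 4.32
position: [0.6009, -0.1973, 0.048]
eef_rot: [0.052, 0.707, -0.702, -0.067]
wrist_force: [-0.5, 0.5, -1.5]
width: 0.499
```

```bash
python3 -c "
from h import *
st()
P=G+U*0+V*(-.40)
to(P[0],P[1],.14,-.168)
"
```

```text
tcp gate mm [[ 102.3 -231.8]] z 0.048 tool x vs gate x 3.14 F [-0.5  0.5 -1.5] t 4.32
pos [ 0.6009 -0.1973  0.048 ] zang -1.7403 xang 2.9722 down -0.9998 F [-0.5  0.5 -1.5] w 0.5 t 4.32 j6 1.36
shift [104.  -90.7 167.9] turn 89.9
```

Request:
play_rows([
  [0.3,0,-40,20,0],
  [0.3,0,-60,50,-7],
  [0.3,20,-60,90,-14],
  [0.3,50,-60,93,-21],
  [0.3,90,-60,93,-28],
  [0.3,102,-60,93,-35],
  [0.3,102,-60,93,-42],
  [0.3,102,-60,93,-49],
  [0.3,102,-60,93,-56],
  [0.3,102,-60,93,-63],
])

```text
time_s: 5.15
position: [0.4848, -0.2717, 0.109]
eef_rot: [-0.324, 0.638, -0.624, 0.313]
wrist_force: [-0.6, -0.7, -0.0]
width: 0.3
```

```bash
python3 -c "
from h import *
st()
P=G+U*0+V*(-.325)
to(P[0],P[1],.1,-.168)
"
```

```text
tcp gate mm [[ 3.000e-01 -3.246e+02]] z 0.109 tool x vs gate x -2.038 F [-0.6 -0.7 -0. ] t 5.15
pos [ 0.4848 -0.2717  0.109 ] zang -0.635 xang -2.2057 down -0.9997 F [-0.6 -0.7 -0. ] w 0.3 t 5.15 j6 0.05
shift [0.5 9.  0.2] turn -26.8
```

Request:
play_rows([
  [0.3,0,3,0,-7],
  [0.3,0,6,0,-14],
  [0.3,0,9,0,-21],
  [0.3,0,9,0,-26.8],
  [0.3,0,9,0,-26.8],
  [0.3,0,9,0,-26.8],
  [0.3,0,9,0,-26.8],
])

```text
time_s: 5.73
position: [0.4843, -0.2714, 0.0996]
eef_rot: [-0.46, 0.549, -0.532, 0.452]
wrist_force: [0.2, 0.2, -0.1]
width: 0.303
```

```bash
python3 -c "
from h import *
st()
P=G+U*0+V*(-.325)
to(P[0],P[1],.1,-.168)
cv2.imwrite('pics/w4.png',env.grab_frame('wrist'))
a=env.grab_frame('top');cv2.imwrite('pics/t4.png',a)
b=env.grab_frame('scene');cv2.imwrite('pics/s4.png',b)
cv2.imwrite('pics/t4z.png',cv2.resize(a[170:260,170:320],None,fx=5,fy=5,interpolation=cv2.INTER_CUBIC))
"
```

```text
tcp gate mm [[-3.000e-01 -3.243e+02]] z 0.0996 tool x vs gate x -1.573 F [ 0.2  0.2 -0.1] t 5.73
pos [ 0.4843 -0.2714  0.0996] zang -0.1695 xang -1.7405 down -0.9996 F [ 0.2  0.2 -0.1] w 0.3 t 5.73 j6 -0.41
shift [ 0.7 -0.4  0.3] turn -0.1
```

View pics/w4.png

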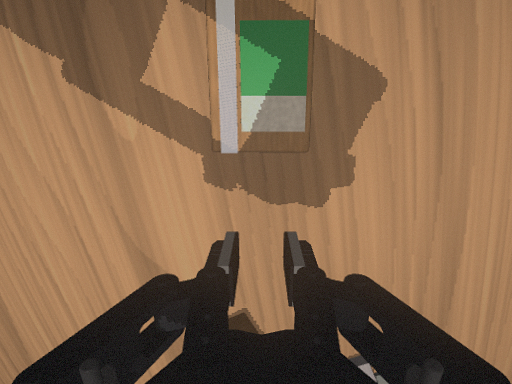

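View pics/t4z.png

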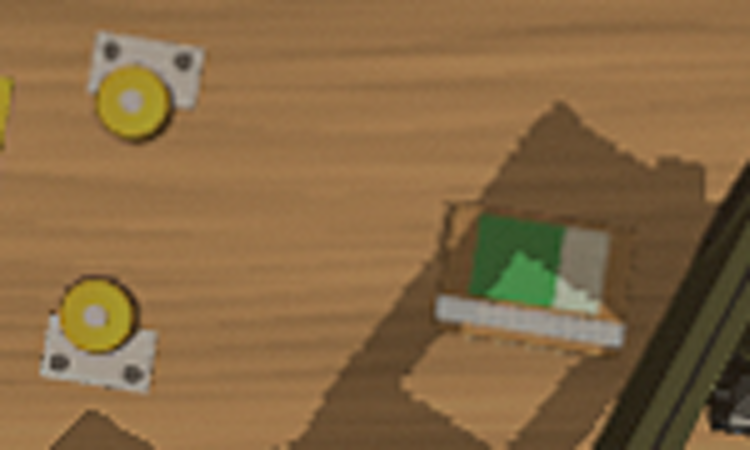

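View pics/s4.png

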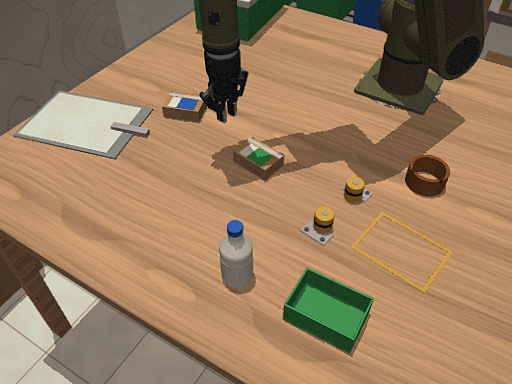

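```bash
python3 -c "
from h import *
np.set_printoptions(suppress=True)
def z(p,s,o): return (np.array(p,float)+.5)/s-.5+np.array(o)
print(g(wray([(212,152),(309,152),(207,0),(316,0)],.035)).round(1))
print('lab',g(wray([(240,132),(305.5,132),(241,20),(308,20),(221,153),(239,153)],.035)).round(1))
print('top',g(ray('top',z([(437,298),(625,322),(622,346),(445,205),(632,228),(480,215),(608,231)],5,(170,170)),.035)).round(1))
b=cv2.imread('pics/s4.png');cv2.imwrite('pics/s4z.png',cv2.resize(b[130:185,225:295],None,fx=10,fy=10,interpolation=cv2.INTER_CUBIC))
"
```

```text
[[ -35.8 -279.5]
 [  33.5 -279.2]
 [ -34.6 -182.8]
 [  33.7 -183.3]]
lab [[ -15.3 -265.4]
 [  30.4 -265.2]
 [ -13.3 -194.7]
 [  29.1 -194.8]
 [ -29.3 -280.2]
 [ -16.4 -280.2]]
top [[ -19.8 -177.4]
 [ -16.8 -278.7]
 [ -29.7 -279.1]
 [  30.  -173.9]
 [  33.5 -274.8]
 [  27.6 -193.2]
 [  29.9 -262.3]]
```

View pics/s4z.png

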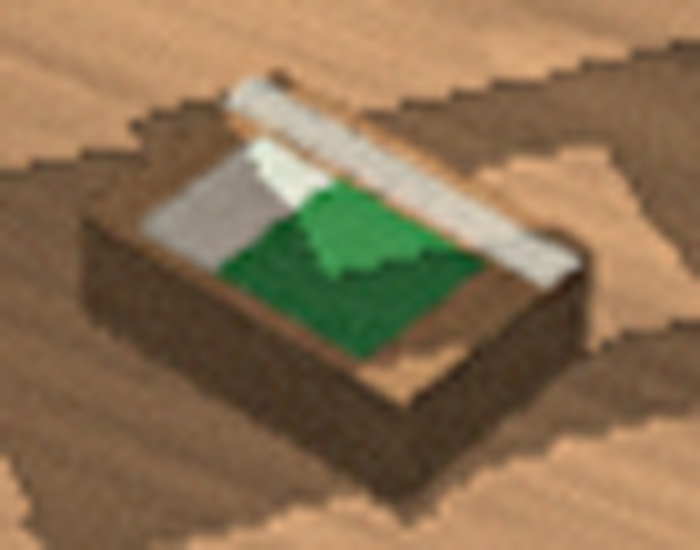

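Request:
play_rows([
  [0.3,0,40,-0.5,0],
  [0.3,0,70,-0.5,0],
  [0.3,0,79,-0.5,0],
  [0.3,0,79,-0.5,0],
  [0.3,-10,79,-0.5,0],
  [0.3,-20,79,-0.5,0],
  [0.3,-26,79,-0.5,0],
  [0.3,-31,79,-0.5,0],
  [0.3,-36,79,-0.5,0],
  [0.3,-41,79,-0.5,0],
])

```text
time_s: 6.72
position: [0.4903, -0.2308, 0.0226]
eef_rot: [-0.46, 0.547, -0.533, 0.453]
wrist_force: [-1.2, -4.4, 3.1]
width: 0.299
```

```bash
python3 -c "
from h import *
st()
cv2.imwrite('pics/w5.png',env.grab_frame('wrist'))
"
```

```text
tcp gate mm [[  -1.2 -283.3]] z 0.0226 tool x vs gate x -1.57 F [-1.2 -4.4  3.1] t 6.72
```

View pics/w5.png

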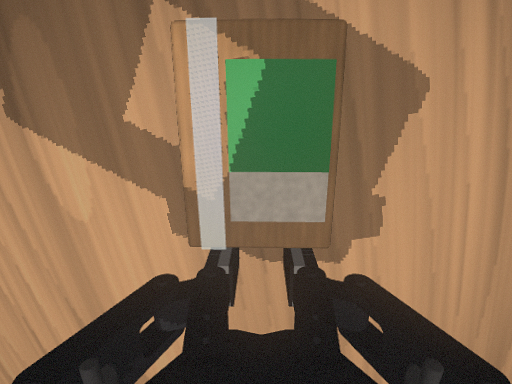

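Request:
play_rows([
  [0.3,-6,2,0,0],
  [0.3,-12,2,0,0],
  [0.3,-18,2,0,0],
  [0.3,-24,2,0,0],
  [0.3,-30,2,0,0],
  [0.3,-36,2,0,0],
  [0.3,-42,2,0,0],
  [0.3,-48,2,0,0],
  [0.3,-54,2,0,0],
  [0.3,-60,2,0,0],
])

```text
time_s: 7.6
position: [0.5001, -0.17, 0.0207]
eef_rot: [-0.46, 0.547, -0.533, 0.453]
wrist_force: [-0.6, -3.7, 3.3]
width: 0.298
```

Request:
play_rows([
  [0.3,-6,0,0,0],
  [0.3,-12,0,0,0],
  [0.3,-18,0,0,0],
  [0.3,-24,0,0,0],
  [0.3,-30,0,0,0],
  [0.3,-36,0,0,0],
  [0.3,-42,0,0,0],
  [0.3,-48,0,0,0],
  [0.3,-54,0,0,0],
  [0.3,-60,0,0,0],
])

```text
time_s: 8.43
position: [0.5098, -0.1099, 0.0207]
eef_rot: [-0.46, 0.548, -0.532, 0.453]
wrist_force: [-0.1, -1.0, -0.4]
width: 0.299
```

```bash
python3 -c "
from h import *
st()
cv2.imwrite('pics/w6.png',env.grab_frame('wrist'))
a=env.grab_frame('top');
cv2.imwrite('pics/t6.png',cv2.resize(a[160:260,100:300],None,fx=4,fy=4,interpolation=cv2.INTER_CUBIC))
"
```

```text
tcp gate mm [[  -2.1 -160.8]] z 0.0207 tool x vs gate x -1.57 F [-0.1 -1.  -0.4] t 8.43
```

View pics/w6.png

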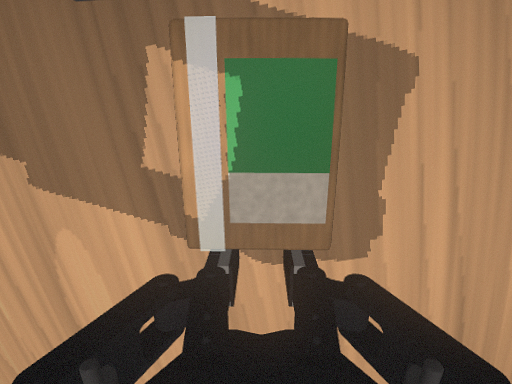

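View pics/t6.png

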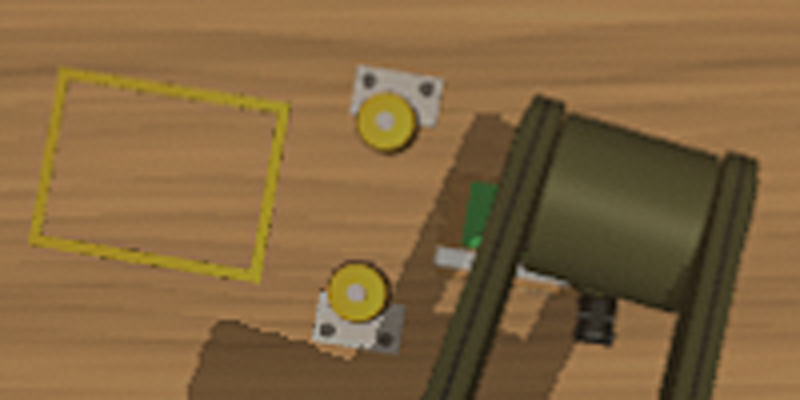

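```bash
cat > cart.py <<'E'
from h import *
def cart(px):
    P=g(wray(px,.035)); print(P.round(1)); c=P.mean(0)
    f=(P[0]+P[1])/2;r=(P[2]+P[3])/2;d=f-r
    print('centre',c.round(1),'len',np.linalg.norm(d).round(1),'lean(front to +u)',np.degrees(np.arctan2(d[0],d[1])).round(2),'deg; front mid',f.round(1))
E
python3 -c "
from cart import *
def z(p,s,o): return (np.array(p,float)+.5)/s-.5+np.array(o)
cart([(170,19),(347,18),(330,248),(188,248)])
pz=z([(263,71),(139,193)],4,(290,165))
print('scene posts',ray('scene',pz,.045),g(ray('scene',pz,.045)).round(1))
print('scene tape',g(ray('scene',z([(370,190),(645,348),(538,507),(250,325)],4,(290,165)),0)).round(1))
print('top tape',g(ray('top',z([(125,80),(458,132),(415,385),(83,330)],6,(95,165)),0)).round(1))
print('top strip/label',g(ray('top',z([(436,247),(434,265),(470,183)],4,(100,160)),.035)).round(1))
print('wrist same',g(wray([(186,17),(214,17),(337,58)],.035)).round(1))
"
```

```text
[[ -36.   -50.1]
 [  31.4  -50.1]
 [  31.9 -147.2]
 [ -36.2 -148.2]]
centre [ -2.2 -98.9] len 97.7 lean(front to +u) -0.1 deg; front mid [ -2.3 -50.1]
scene posts [[0.48102851 0.05648861 0.045     ]
 [0.59507465 0.03679247 0.045     ]] [[-58.3  -1.6]
 [ 57.4  -1.9]]
scene tape [[-62.   72.7]
 [-60.9 233.5]
 [ 59.3 234.9]
 [ 57.8  73. ]]
top tape [[ 58.3 235.1]
 [ 59.   75.6]
 [-59.1  75.5]
 [-59.6 233.9]]
top strip/label [[-19.6 -46.5]
 [-31.7 -47.1]
 [ 26.2 -62. ]]
wrist same [[-29.7 -49.5]
 [-19.  -49.7]
 [ 28.5 -64.3]]
```

Request:
play_rows([
  [0.3,-5,0,0.4,0],
  [0.3,-10,0,1,0],
  [0.3,-15,0,1.6,0],
  [0.3,-20,0,2.2,0],
  [0.3,-25,0,2.8,0],
  [0.3,-30,0,3,0],
  [0.3,-30,0,3,0],
])

```text
time_s: 9.12
position: [0.518, -0.0791, 0.0209]
eef_rot: [-0.46, 0.548, -0.532, 0.453]
wrist_force: [0.4, 0.5, -1.1]
width: 0.306
```

```bash
python3 -c "
from h import *
st()
cv2.imwrite('pics/w7.png',env.grab_frame('wrist'))
a=env.grab_frame('top');
cv2.imwrite('pics/t7.png',cv2.resize(a[170:250,160:260],None,fx=7,fy=7,interpolation=cv2.INTER_CUBIC))
b=env.grab_frame('scene');cv2.imwrite('pics/s7.png',cv2.resize(b[140:260,260:400],None,fx=5,fy=5,interpolation=cv2.INTER_CUBIC))
"
```

```text
tcp gate mm [[   0.8 -129.1]] z 0.0209 tool x vs gate x -1.569 F [ 0.4  0.5 -1.1] t 9.12
```

View pics/w7.png

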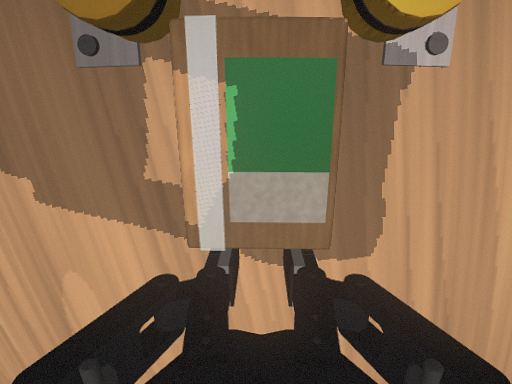

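View pics/t7.png

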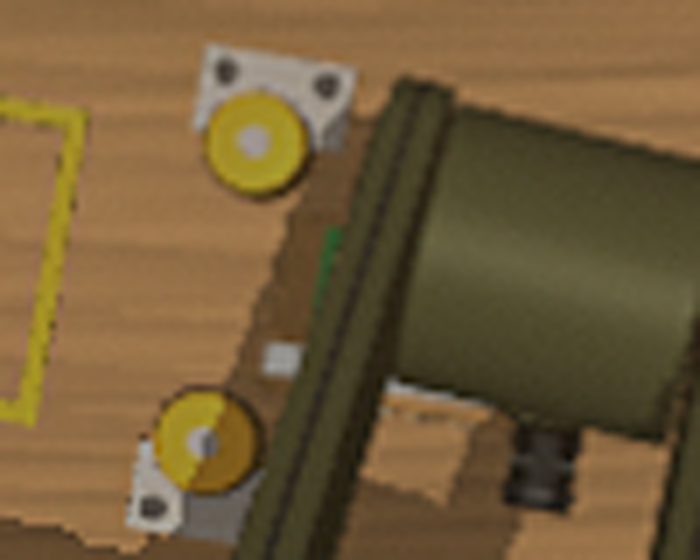

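View pics/s7.png

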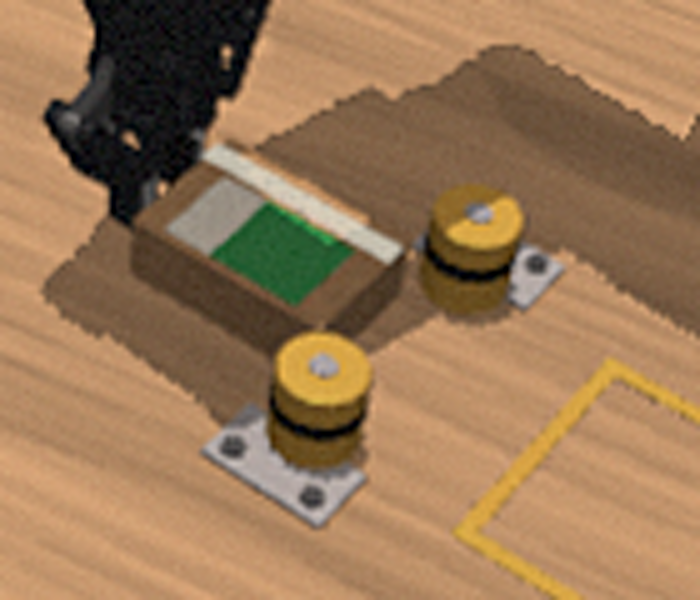

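```bash
python3 -c "
from cart import *
def z(p,s,o): return (np.array(p,float)+.5)/s-.5+np.array(o)
cart([(170,18),(347,17),(330,248),(188,248)])
print('plates',g(wray([(78,67),(140,67),(384,67),(449,67)],.003)).round(1))
a=cv2.imread('pics/w7.png');cv2.imwrite('pics/w7z.png',cv2.resize(a[0:90,50:470],None,fx=1.9,fy=1.9,interpolation=cv2.INTER_CUBIC))
"
```

```text
[[ -33.1  -19.3]
 [  34.3  -19.3]
 [  35.  -117. ]
 [ -33.3 -118. ]]
centre [  0.7 -68.4] len 98.2 lean(front to +u) -0.11 deg; front mid [  0.6 -19.3]
plates [[-94.2 -32. ]
 [-60.7 -33. ]
 [ 62.8 -33.1]
 [ 96.4 -32.1]]
```

View pics/w7z.png

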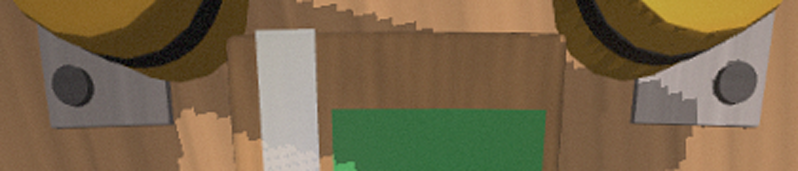

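Request:
play_rows([
  [0.3,-6,0,0.1,0],
  [0.3,-12,0,0.1,0],
  [0.3,-18,0,0.2,0],
  [0.3,-24,0,0.2,0],
  [0.3,-30,0,0.3,0],
  [0.3,-36,0,0.3,0],
  [0.3,-42,0,0.4,0],
  [0.3,-48,0,0.4,0],
  [0.3,-54,0,0.5,0],
  [0.3,-60,0,0.5,0],
])

```text
time_s: 10.1
position: [0.5284, -0.0202, 0.0213]
eef_rot: [-0.46, 0.548, -0.532, 0.453]
wrist_force: [-0.2, -1.3, -1.1]
width: 0.299
```

```bash
python3 -c "
from h import *
st()
cv2.imwrite('pics/w8.png',env.grab_frame('wrist'))
"
```

```text
tcp gate mm [[  1.2 -69.3]] z 0.0213 tool x vs gate x -1.569 F [-0.2 -1.3 -1.1] t 10.1
```

View pics/w8.png

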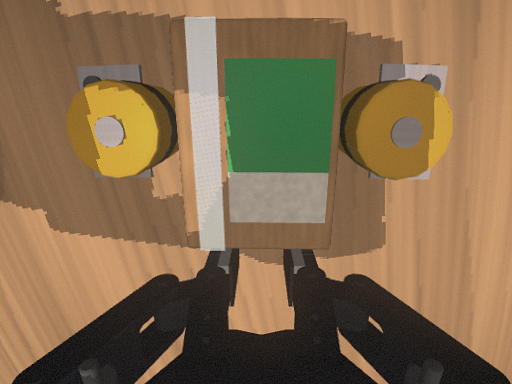

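Request:
play_rows([
  [0.3,-6,0,0,0],
  [0.3,-12,0,0,0],
  [0.3,-18,0,0,0],
  [0.3,-24,0,0,0],
  [0.3,-30,0,0,0],
  [0.3,-36,0,0,0],
  [0.3,-40,0,0,0],
])

```text
time_s: 10.73
position: [0.5353, 0.021, 0.0217]
eef_rot: [-0.46, 0.548, -0.532, 0.454]
wrist_force: [-0.3, -2.0, -0.8]
width: 0.3
```

```bash
python3 -c "
from h import *
st()
cv2.imwrite('pics/w9.png',env.grab_frame('wrist'))
b=env.grab_frame('scene');cv2.imwrite('pics/s9.png',cv2.resize(b[120:270,280:460],None,fx=4,fy=4,interpolation=cv2.INTER_CUBIC))
"
```

```text
tcp gate mm [[  1.2 -27.5]] z 0.0217 tool x vs gate x -1.569 F [-0.3 -2.  -0.8] t 10.73
```

View pics/w9.png

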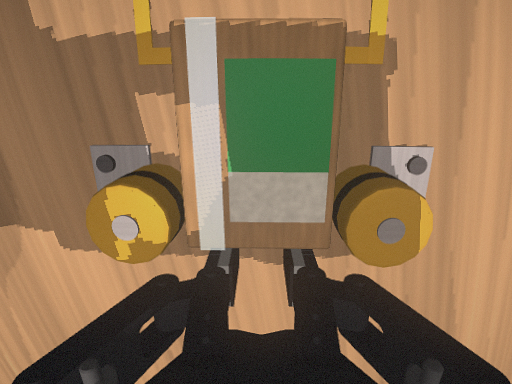

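View pics/s9.png

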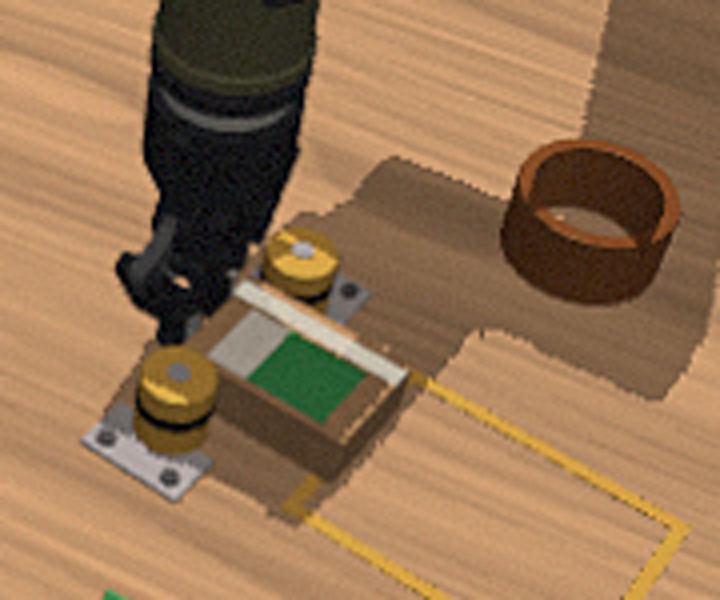

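```bash
python3 -c "
from cart import *
def z(p,s,o): return (np.array(p,float)+.5)/s-.5+np.array(o)
cart([(170,19),(347,18),(330,248),(188,248)])
pz=z([(118,265),(130,290),(145,307),(158,320),(170,345),(147,150)],4,(280,120))
A=ray('scene',pz,0);B=ray('scene',pz,.2)
for a,b in zip(A,B):
    va,vb=g(a)[0,1],g(b)[0,1]; t=(-27.5-va)/(vb-va); q=a+t*(b-a); print(g(q).round(1),q[2].round(4))
"
```

```text
[[-33.   83.1]
 [ 35.   83.2]
 [ 35.6 -14.9]
 [-33.1 -16. ]]
centre [ 1.1 33.8] len 98.6 lean(front to +u) -0.16 deg; front mid [ 1.  83.1]
[[ 86.6 -27.5]] 0.1286
[[ 72.8 -27.5]] 0.1005
[[ 56.2 -27.5]] 0.0751
[[ 41.3 -27.5]] 0.0532
[[ 24.7 -27.5]] 0.02
[[ 73.7 -27.5]] 0.1927
```

Request:
play_rows([
  [0.3,6,0,0,0],
  [0.1,6,-4,0,0],
  [0.1,6,-4,0,0],
  [0.1,6,-4,0,0],
  [0.1,6,-4,0,0],
  [0.1,6,-4,0,0],
])

```text
time_s: 11.33
position: [0.5346, 0.015, 0.0258]
eef_rot: [-0.46, 0.548, -0.532, 0.454]
wrist_force: [-0.4, 0.0, 0.1]
width: 0.1
```

```bash
python3 -c "
from h import *
st()
cv2.imwrite('pics/w10.png',env.grab_frame('wrist'))
b=env.grab_frame('scene');cv2.imwrite('pics/s10.png',cv2.resize(b[120:270,280:460],None,fx=4,fy=4,interpolation=cv2.INTER_CUBIC))
"
```

```text
tcp gate mm [[  1.4 -33.5]] z 0.0258 tool x vs gate x -1.569 F [-0.4  0.   0.1] t 11.33
```

View pics/w10.png

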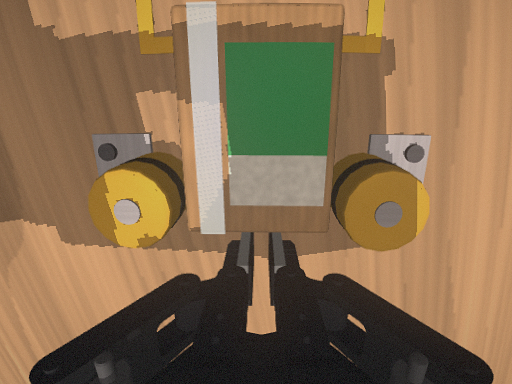

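View pics/s10.png

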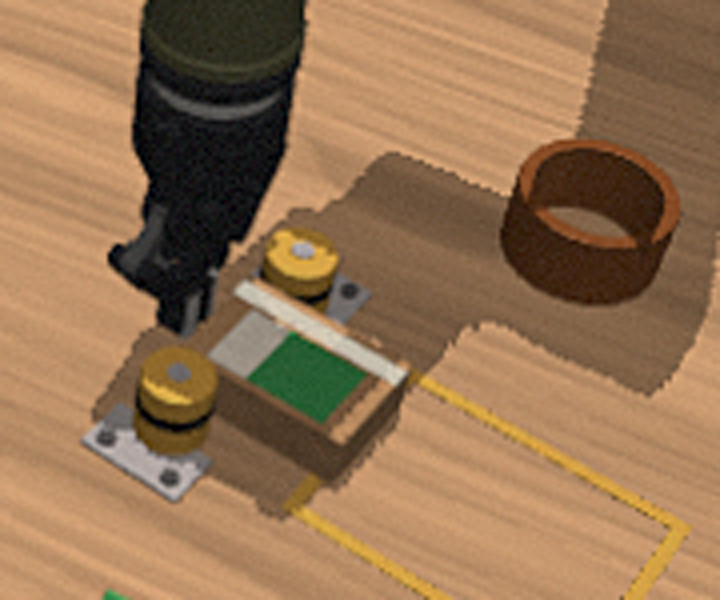

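Request:
play_rows([
  [0.1,-4,0,0,0],
  [0.1,-8,0,0,0],
  [0.1,-14,0,0,0],
  [0.1,-20,0,0,0],
  [0.1,-26,0,0,0],
  [0.1,-32,0,0,0],
  [0.1,-38,0,0,0],
  [0.1,-44,0,0,0],
  [0.1,-50,0,0,0],
  [0.1,-50,0,0,0],
])

```text
time_s: 12.27
position: [0.5432, 0.0658, 0.0263]
eef_rot: [-0.46, 0.548, -0.531, 0.454]
wrist_force: [0.0, -0.0, 0.4]
width: 0.099
```

```bash
python3 -c "
from h import *
st()
cv2.imwrite('pics/w11.png',env.grab_frame('wrist'))
b=env.grab_frame('scene');cv2.imwrite('pics/s11.png',cv2.resize(b[120:270,280:460],None,fx=4,fy=4,interpolation=cv2.INTER_CUBIC))
"
```

```text
tcp gate mm [[ 1.4 18. ]] z 0.0263 tool x vs gate x -1.568 F [ 0.  -0.   0.4] t 12.27
```

View pics/w11.png

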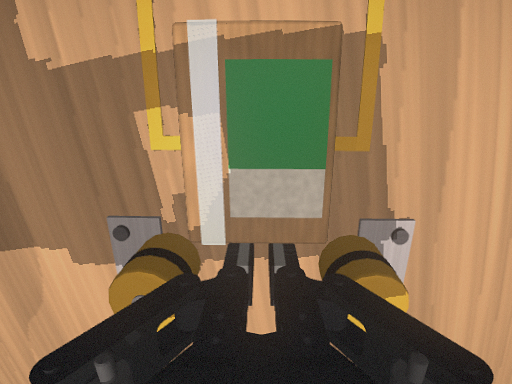

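View pics/s11.png

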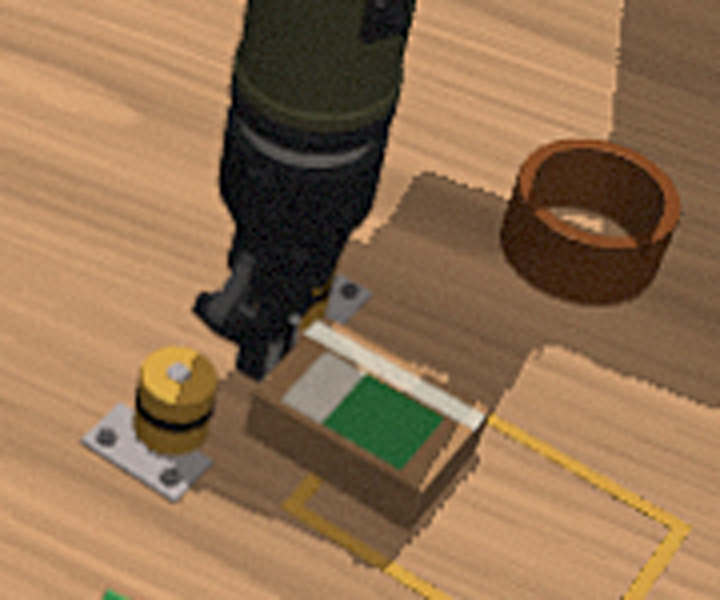

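Request:
play_rows([
  [0.1,-6,0,0,0],
  [0.1,-12,0,0,0],
  [0.1,-18,0,0,0],
  [0.1,-24,0,0,0],
  [0.1,-30,0,0,0],
  [0.1,-36,0,0,0],
  [0.1,-42,0,0,0],
  [0.1,-48,0,0,0],
  [0.1,-54,0,0,0],
  [0.1,-60,0,0,0],
])

```text
time_s: 13.2
position: [0.553, 0.1248, 0.0268]
eef_rot: [-0.46, 0.548, -0.531, 0.454]
wrist_force: [-1.2, -1.0, -1.3]
width: 0.099
```

```bash
python3 -c "
from h import *
st()
cv2.imwrite('pics/w12.png',env.grab_frame('wrist'))
b=env.grab_frame('scene');cv2.imwrite('pics/s12.png',cv2.resize(b[120:300,290:470],None,fx=3.3,fy=3.3,interpolation=cv2.INTER_CUBIC))
"
```

```text
tcp gate mm [[ 1.2 77.8]] z 0.0268 tool x vs gate x -1.568 F [-1.2 -1.  -1.3] t 13.2
```

View pics/w12.png

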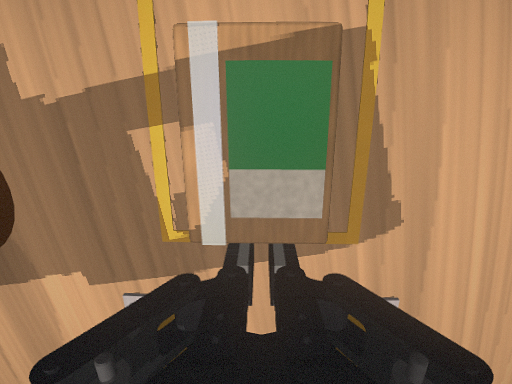

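View pics/s12.png

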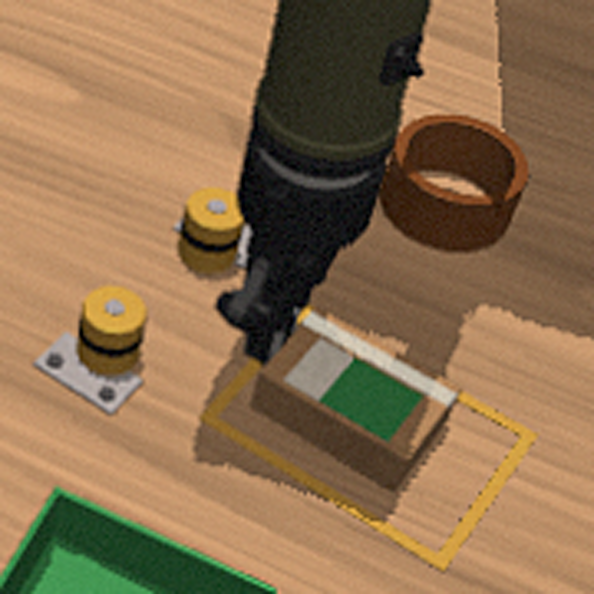

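Request:
play_rows([
  [0.1,-5,0,0,0],
  [0.1,-10,0,0,0],
  [0.1,-13,0,0,0],
  [0.1,-15,0,0,0],
  [0.1,-15,0,0,0],
  [0.1,-5,0,0,0],
  [0.1,5,0,0,0],
  [0.1,10,-20,0,0],
  [0.1,10,-60,0,0],
  [0.1,10,-100,0,0],
])

```text
time_s: 14.13
position: [0.5517, 0.1124, 0.1262]
eef_rot: [-0.461, 0.549, -0.531, 0.453]
wrist_force: [0.8, -0.2, 0.2]
width: 0.102
```

Request:
play_rows([
  [0.1,0,-35,0,0],
  [0.1,20,-70,0,0],
  [0.1,60,-80,0,0],
  [0.1,100,-80,0,0],
  [0.1,140,-80,0,0],
  [0.1,180,-80,0,0],
  [0.1,220,-80,0,0],
  [0.1,260,-80,0,0],
  [0.1,260,-80,0,0],
  [0.1,260,-80,0,0],
])

```text
time_s: 14.97
position: [0.5095, -0.1479, 0.2041]
eef_rot: [-0.459, 0.55, -0.532, 0.451]
wrist_force: [-0.7, 0.5, 0.1]
width: 0.105
```

```bash
python3 -c "
from h import *
st()
a=env.grab_frame('top');cv2.imwrite('pics/t13.png',a);cv2.imwrite('pics/t13z.png',cv2.resize(a[165:255,95:215],None,fx=6,fy=6,interpolation=cv2.INTER_CUBIC))
b=env.grab_frame('scene');cv2.imwrite('pics/s13.png',b)
"
```

```text
tcp gate mm [[   3.9 -198.4]] z 0.2041 tool x vs gate x -1.575 F [-0.7  0.5  0.1] t 14.97
```

View pics/t13z.png

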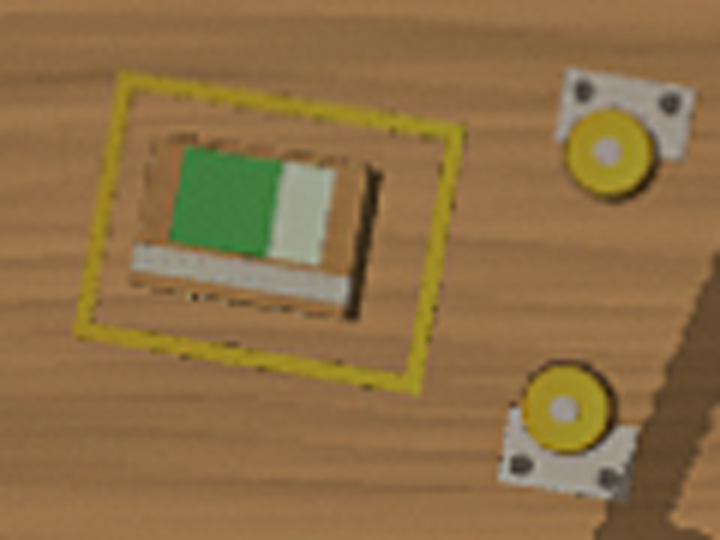

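View pics/s13.png

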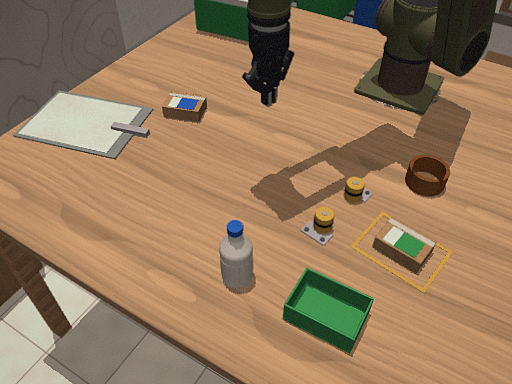

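View pics/t13.png

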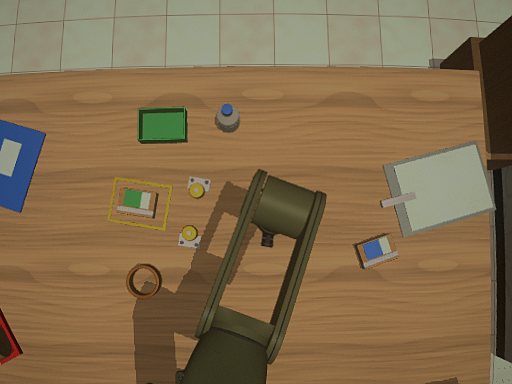

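```bash
python3 -c "
from h import *
def z(p,s,o): return (np.array(p,float)+.5)/s-.5+np.array(o)
print(g(ray('top',z([(158,135),(372,168),(352,315),(130,285)],6,(95,165)),.035)).round(1), 'need |u|<55, 80<v<230')
a=cv2.imread('pics/top0.png').astype(int);b=cv2.imread('pics/t13.png').astype(int);d=np.abs(a-b).sum(2)
for n,(x0,y0,x1,y1) in dict(bin=(130,98,195,150),bottle=(210,98,245,135),other=(350,230,405,272),roll=(120,258,162,295)).items(): print(n,d[y0:y1,x0:x1].mean().round(1))
env.hand_in()
"
```

```text
[[ 33.5 205.1]
 [ 34.3 105.3]
 [-32.3 102.9]
 [-35.4 205.7]] need |u|<55, 80<v<230
bin 18.4
bottle 21.1
other 21.8
roll 25.0
the job is handed in; nothing more can be done
```

The green-label carton is lying flat inside the yellow tape rectangle, and I've handed the job in. I squared it to the gate with a push on its side. Then I pushed it from behind through the posts and backed the arm away.

- **Position:** the last top-camera check put its corners within about ±35 mm across (the limit is ±55 mm). Along the passage they lie about 103 to 206 mm from the gate (the rectangle runs from 80 to 230 mm). That leaves about 20 mm of room on every side.
- **Contact and force:** the measured wrist force stayed around 5 N at every reading. The pictures show no sign of the carton tipping or touching the posts. Partway through the gate the gripper's clearance to the posts looked under a millimetre, so I backed off slightly, narrowed the fingers and continued.
- **Other objects:** the other carton, bottle, tape roll and bin are at the same pixel positions as at the start. The picture-difference numbers there were low, about 18 to 25, but I had no noise baseline for them.
- **Time and disagreements:** it took about 15 s of the 72 s allowed. The cameras disagreed by 1 to 2 mm, within their calibration, and no check failed.

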